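# Warm the wholemeal roll

## Robot

A 7-joint arm with a two-finger parallel gripper is mounted at the origin on the work surface. World frame = base frame: x ahead of the robot, y to its left, z up, the work surface at z = 0. Lengths are in m, angles in rad, forces in N, time in s.
With the tool pointing down it reaches from about 0.35 to 0.9 m from the base axis. Payload 8.1 kg.
Tool frame: the origin (TCP) lies at the very end of the fingers, on their centre line; the grasp point (between the pads) lies 19 mm behind it; z points along the fingers, y is the line along which they close (so a half turn about z gives the same grasp; the last joint's range is limited). The gripper opens to 92 mm and grips with 3 to 60 N. Pads are 19 mm wide; open, the fingers measure 130 mm over their backs; the gripper's body (75 mm by 190 mm) begins 47 mm behind the grasp point.
Start: joints at [-1.238, 0.434, 0.025, 1.573, -0.012, 1.134, -0.075], TCP at [0.264, 0.567, 0.227] pointing down, gripper open.
Joint ranges: [-2.62, 2.62], [-0.44, 2.09], [-1.27, 1.32], [0.08, 2.57], [-1.32, 4.46], [0.12, 2], [-2.74, 2.74]. Speed limits (rad/s): [2.22, 2.22, 3.01, 3.01, 3.14, 3.14, 3.14].

## Interface

Orientations are given as a rotation vector (axis times angle).
In Python, from cell import arm gives the robot as it stands.
- The arm moves only by the tool carry_out, never from a script. Its argument "commands" is a list of rows, each a list of 7 numbers: the opening, from 0 (shut) to 1 (fully open), then the shift along the tool's x, y, z each as a share of 0.025 m, from -1 to 1, then the turn, a rotation vector about the tool's x, y, z each as a share of 0.1 rad, from -1 to 1. A call has 1 to 8 rows; each row shifts and turns the commanded pose from where the row before left it, along the tool's axes as they then stand; what a row does not reach is not made up. A row lasts 1/10 s, in which the tool goes at most 50 mm and 8.59 degrees, less where a joint would pass 70% of its speed; a pose out of reach is approached as far as the arm can. A call with a number of a shift or a turn outside -1 to 1 is refused whole. A call with a gripper value outside its range is refused whole. The fingers move at their own pace and stop on an object; "squeeze" is the grip in N (left out, the last holds). Time passes only in rows, so rows that do not move let the fingers close. It gives the time, the measured TCP pose, the force, the opening and the grip force at its end, in the units of the state.
- arm.observe(): the state, without advancing time (a new reading comes with each control period).
- arm.get_image(name): name is "side" or "top" or "wrist"; returns a dict with "pixels" (480x640x3 uint8, red, green, blue), "range_z" (480x640 float32, m along the optical axis (not along the pixel's ray), 0 where there is no reading), "mtx" (3x3 intrinsics, pixels), "R" (3x3) and "t" (3): a world point X has camera coordinates R X + t; the wrist camera has in their place "tool_from_camera" (4x4, takes a point from camera to tool coordinates, whose origin is the TCP and whose axes are the flange's). Camera axes: x right, y down, z forward; pixel columns grow to the right and rows downward; lengths in m; the calibration is good to about 2 mm. A picture is of the moment at which its call begins: read the wrist's pose just before it.
- arm.sign_off(): hands the job in; it is judged then, once.
The state is a dict: "clock": time; "joints": joint angles; "dq": joint speeds; "joint_efforts": joint torques, N m; "position": TCP position; "ee_rot": TCP orientation; "force": force on the tool from outside, world axes, zero at the start; "ft_torque": the same for the moment, N m; "width": opening from 0.0 (shut) to 1.0 (fully open); "gripper_force": force on a finger pad.
Only numpy, scipy, OpenCV 4.12 (cv2) and the standard library are available. Lean on these libraries where they do the work, as an engineer would, in place of code of your own. Each camera call takes 0.05 s, during which the arm holds its last target. There are 200 camera calls.

## Task

Take the one dark-brown wholemeal roll out of the bread basket and set it down, not dropped, on the middle of the toaster's warming rack, dome up and lengthways along the rack over the slot. Once it lies there and you have let go of it, push the toaster's lever right down until it catches and stays down. Leave the other rolls in the basket and do not shift the jam jar, the mug or the utensil pot.

Things in the scene. Friction and masses are not known exactly. Their poses are not given: they have to be found in the camera images.
- brown_roll: The one wholemeal finger roll, dark brown with three tan slashes; the other five are golden or pale. Firm, 50 to 90 g. Oval, 100 mm long (its x), 46 mm wide (y), 38 mm high, widest 12 to 20 mm up; round ends and top. Origin: centre of its flat underside (33 mm wide). Starts dome up on the basket's floor in any of six places; neighbours 20 to 45 mm off its long sides, 6 mm or more off its ends.
- basket: Oblong woven brown bread basket, open on top, fixed: outside 250 (its x) x 300 (its y) mm, rim 71 mm high, walls and floor 6 mm thick. Origin at the centre of its underside, on the worktop. It holds six rolls, three abreast along its y in two rows, lying roughly lengthways along its x.
- toaster: Long-slot stainless toaster, fixed: 400 mm long (its y), 140 mm wide (its x), 180 mm high, grey plastic ends. A dark slot runs lengthways in the middle of its top, with a wire warming rack standing over it. The black lever is on its +y end, the browning knob below it. Origin at the centre of its underside, on the worktop, z up.
- rack_mid (a point): Centre of the warming rack, level with the top of its wires, 210 mm over the worktop, 30 mm over the toaster's top; axes as the toaster's. The rack is 260 mm long (y) and 90 mm wide (x): seven 4 mm wires 12 mm apart run lengthways, the outermost 36 mm either side of the centre.
- lever_top (a point): Middle of the top face of the toaster's black lever tab; moves with it. The tab is 34 mm wide (toaster x), 10 mm thick and stands 37 mm out from the +y end face; this point is 22 mm from that face, 168 mm over the worktop when the lever is up and 126 mm when it is fully down.
- lever (a joint): Travel of the toaster's lever in m: 0 up (start), 0.042 fully down at its end stop. It slides straight down. A spring of 2 to 3 N pushes it up again from anywhere short of the bottom; from 15 to 7 mm short of the bottom it takes up to about 8 N to push it past a spring catch, which then holds it at the end stop when let go.
- white_roll1: A crusty white finger roll, golden, plain. The same shape and size as the brown roll (100 x 46 x 38 mm, 65 g, origin at the centre of its flat underside, x lengthways); it stays in the basket.
- white_roll2: A crusty white finger roll, pale, plain. The same shape and size as the brown roll (100 x 46 x 38 mm, 65 g, origin at the centre of its flat underside, x lengthways); it stays in the basket.
- white_roll3: A crusty white finger roll, golden, with sesame seeds. The same shape and size as the brown roll (100 x 46 x 38 mm, 65 g, origin at the centre of its flat underside, x lengthways); it stays in the basket.
- white_roll4: A crusty white finger roll, golden, plain. The same shape and size as the brown roll (100 x 46 x 38 mm, 65 g, origin at the centre of its flat underside, x lengthways); it stays in the basket.
- white_roll5: A crusty white finger roll, pale, with poppy seeds. The same shape and size as the brown roll (100 x 46 x 38 mm, 65 g, origin at the centre of its flat underside, x lengthways); it stays in the basket.
- jam_jar: Bystander: a jar of red jam with a white lid, 66 mm in diameter, 95 mm high, loose. Origin at the centre of its foot.
- mug: Bystander: a blue mug, 82 mm in diameter, 92 mm high, loose. Origin at the centre of its foot.
- utensil_pot: Bystander: a steel utensil pot with spoons, a spatula and orange-handled scissors in it, 96 mm in diameter, 125 mm high, 305 mm with the utensils, loose. Origin at the centre of its foot.
Things that resemble listed ones, but are neither listed nor needed, are in the scene too. There is more than one size of the brown_roll; the job needs the middle-sized.

How it is judged:
On the way, in this order (a step that is already met when the one before it is completed fails the run):
1. the brown roll lies on the rack, dome up and lengthways, let go of, with the lever still up (x of brown_roll in the frame of toaster between -0.028 and 0.028 m and y of brown_roll in the frame of toaster between -0.085 and 0.085 m and z of brown_roll in the frame of toaster between 0.204 and 0.218 m and angle between brown_roll's own z axis and vertical below 0.2 rad and angle between the x axis of brown_roll and the y axis of toaster, either way round below 0.35 rad and contact force between brown_roll and toaster above 0.1 N and contact force between the fingers and brown_roll below 0.05 N and linear speed of brown_roll below 0.02 m/s and value of joint lever below 0.01 m), for 0.2 s.
2. the lever is pushed right down (value of joint lever above 0.039 m), for 0.1 s.
At the end, for the whole second after the job is handed in: Brown roll at rest and let go on the rack: within 28 mm of its centre line and 85 mm of its middle, dome up (0.2 rad), lengthways (0.35 rad), lever staying down past 39 mm. Other rolls in the basket (under 55 mm high); jar, mug, pot upright (0.2 rad), within 30 mm of their places (x of brown_roll in the frame of toaster between -0.028 and 0.028 m and y of brown_roll in the frame of toaster between -0.085 and 0.085 m and z of brown_roll in the frame of toaster between 0.204 and 0.218 m and angle between each of brown_roll, jam_jar, mug, utensil_pot's own z axis and vertical below 0.2 rad and angle between the x axis of brown_roll and the y axis of toaster, either way round below 0.35 rad and contact force between brown_roll and toaster above 0.1 N and contact force between the fingers and brown_roll below 0.05 N and linear speed of brown_roll below 0.02 m/s and value of joint lever above 0.039 m and height (world z) of each of white_roll1, white_roll2, white_roll3, white_roll4, white_roll5 below 0.055 m and distance of each of jam_jar, mug, utensil_pot from where it was at the start of the episode below 0.03 m); the robot touches nothing.
It fails at once if the brown roll is dropped (falls free by more than about 20 mm) (contact force between the fingers and brown_roll below 0.02 N and linear speed of brown_roll above 0.6 m/s).
It fails at once if another roll is lifted or knocked out of the basket (height (world z) of any of white_roll1, white_roll2, white_roll3, white_roll4, white_roll5 above 0.055 m).
It fails at once if the jar, mug or utensil pot is shifted by more than 30 mm or knocked over (distance of any of jam_jar, mug, utensil_pot from where it was at the start of the episode above 0.03 m or angle between any of jam_jar, mug, utensil_pot's own z axis and vertical above 0.3 rad).
It also fails if it takes over 51 s, if anything falls off the work surface, if the arm or the gripper's body presses on something with over 40 N, if the wrist force passes 120 N, or if a joint passes its speed limit or range.

## Working session

There is one attempt and no reset: what is moved stays moved. The work goes in short steps, Python scripts to look and compute and a tool call to move; the robot and the scene stay as the last step left them, time stands still between calls to the robot, and variables do not carry over. Pictures are saved under pics/ and viewed, at most 10 in all, crops included, and the job is handed in when it is done.

Besides the shell and the picture viewer there is one more tool, called after "Call:" as name(argument=value, ...), one argument or row to a line, values as JSON. carry_out: Moves the arm, as the interface text tells. Shift numbers are shares of 0.025 m and turn numbers shares of 0.1 rad, none past 1 either way. Its arguments: {"type":"object","properties":{"commands":{"type":"array"},"squeeze":{"type":"number"}},"required":["commands"]}

```bash
mkdir -p pics; cat > h.py <<'E'
import numpy as np, cv2
from cell import arm
def cloud(im, T=None):
    z=im["range_z"].astype(float); K=im["mtx"]; v,u=np.mgrid[:480,:640]
    P=np.stack([(u-K[0,2])/K[0,0]*z,(v-K[1,2])/K[1,1]*z,z],-1)
    if T is None: P=(P-im["t"])@im["R"]
    else: P=P@T[:3,:3].T+T[:3,3]
    P[z==0]=np.nan
    return P
E
python3 - <<'E'
from h import *
s=arm.observe(); print(s)
for n in("top","side"):
    im=arm.get_image(n); cv2.imwrite(f"pics/{n}.png",im["pixels"][...,::-1]); np.savez(f"{n}.npz",**im)
    print(n, -im["R"].T@im["t"])
E
```

```text
{'clock': 0.0, 'joints': array([-1.23760379,  0.43524132,  0.02493344,  1.574115  , -0.01157423,
        1.13398588, -0.07514185]), 'dq': array([ 0.00075035,  0.00142593,  0.00143475, -0.00042278, -0.00014232,
       -0.00049457,  0.00012626]), 'joint_efforts': array([-3.78285665e-05, -6.67839932e+01,  9.84989852e-01, -3.14459181e+01,
       -6.05586707e-02,  4.22188395e-02,  1.46982552e-04]), 'position': array([0.26365086, 0.5660952 , 0.2259262 ]), 'ee_rot': array([-6.79194398e-01, -3.06709286e+00,  2.50220607e-03]), 'force': array([-1.14374561, -0.15989609,  0.00818481]), 'ft_torque': array([-0.00630673, -0.02729914,  0.02128213]), 'gripper_force': 0.0, 'width': 0.9970413359818763}
top [ 0.30880071 -0.00838754  1.3294727 ]
side [ 0.42709308 -0.71196106  0.77717647]
```

View pics/top.png

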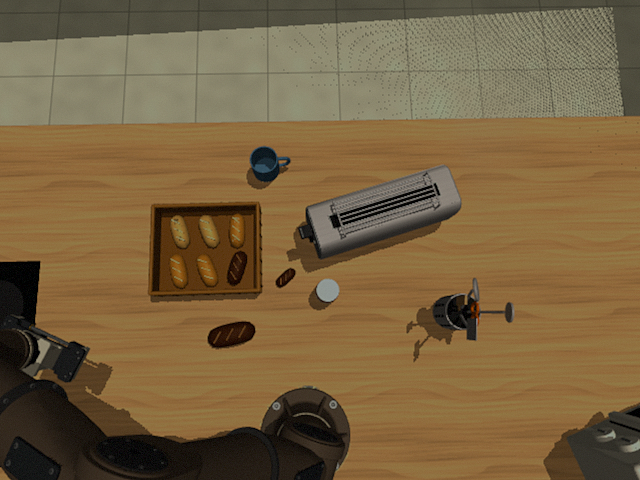

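View pics/side.png

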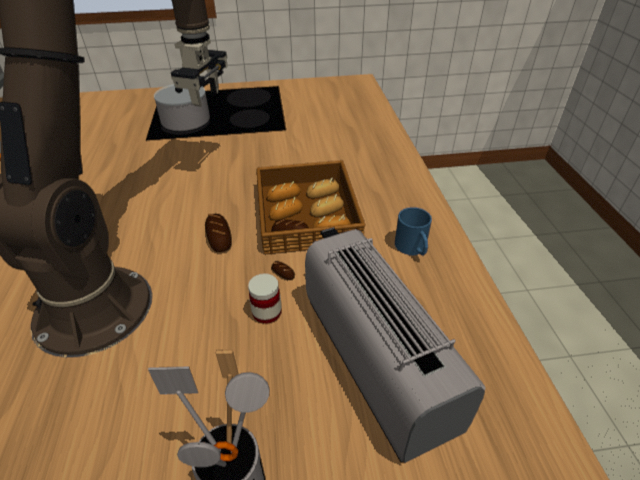

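Top view: the candidates for the brown roll are the dark roll in the basket (237,268), a big dark loaf on the worktop (232,334) and a small one at (286,277). I choose the one in the basket, lying near the right wall. The toaster lever is at (305,232), the jar at (327,291), the mug at (265,163) and the pot at (460,312).

```bash
python3 - <<'E'
from h import *
im=dict(np.load("top.npz")); P=cloud(im); px=im["pixels"].astype(int)
def at(u,v): return P[v,u].round(3)
for n,(u,v) in dict(brown=(237,268),big=(232,334),small=(286,277),jar=(327,291),lever=(305,232),table=(130,200),toastertop=(325,250)).items(): print(n,at(u,v))
def rect(m,name):
    Q=P[m][:,:2].astype(np.float32); Q=Q[np.isfinite(Q).all(1)]
    (c,s,a)=cv2.minAreaRect(Q); print(name,len(Q),np.round(c,4),np.round(s,3),round(a,1),"z",np.nanpercentile(P[m][:,2],[5,50,95]).round(3))
V,U=np.mgrid[:480,:640]
def box(u0,u1,v0,v1): return (U>=u0)&(U<=u1)&(V>=v0)&(V<=v1)
z=P[...,2]
for n,b in dict(brown=(226,248,248,288),big=(200,262,315,352),small=(270,300,264,290)).items():
    m=box(*b)&(z>.012)&(z<.06)&(px[...,0]<75 if n=='brown' else True); rect(m,n)
for n,b in dict(n1=(165,191,250,292),n2=(194,219,250,292),n3=(228,246,212,250)).items():
    rect(box(*b)&(z>.018)&(z<.06),n)
rect(box(140,275,195,305)&(z>.06)&(z<.085),"basketrim")
rect(box(290,480,150,270)&(z>.165)&(z<.19),"toastertop")
rect(box(290,480,150,270)&(z>.195)&(z<.22),"rack")
rect(box(290,314,215,245)&(z>.155)&(z<.172),"lever")
rect(box(310,345,275,310)&(z>.08)&(z<.11),"jar")
rect(box(240,295,140,185)&(z>.05)&(z<.12),"mug")
c=cv2.resize(im["pixels"][195:305,140:340,::-1],None,fx=4,fy=4,interpolation=cv2.INTER_CUBIC); cv2.imwrite("pics/crop.png",c)
E
```

```text
brown [0.46  0.184 0.044]
big [0.276 0.195 0.049]
small [0.433 0.045 0.027]
jar [ 0.386 -0.069  0.093]
lever [ 0.538 -0.012  0.165]
table [0.679 0.516 0.   ]
toastertop [ 0.489 -0.063  0.165]
brown 446 [0.4637 0.1901] [0.047 0.1  ] 72.5 z [0.022 0.036 0.045]
big 931 [0.2748 0.2044] [0.062 0.135] 10.1 z [0.026 0.043 0.052]
small 207 [0.4334 0.0485] [0.031 0.068] 38.4 z [0.014 0.021 0.028]
n1 484 [0.4587 0.3584] [0.099 0.046] 11.9 z [0.024 0.037 0.044]
n2 479 [0.4592 0.2757] [0.098 0.046] 22.9 z [0.025 0.037 0.044]
n3 456 [0.5747 0.1892] [0.1   0.045] 0.2 z [0.024 0.037 0.044]
basketrim 1638 [0.5176 0.2746] [0.262 0.313] 0.8 z [0.062 0.068 0.072]
toastertop 5608 [ 0.5963 -0.2061] [0.126 0.438] 16.4 z [0.169 0.178 0.183]
rack 1205 [ 0.6011 -0.223 ] [0.095 0.266] 17.0 z [0.204 0.208 0.212]
lever 174 [ 0.5491 -0.0109] [0.055 0.038] 13.8 z [0.163 0.167 0.171]
jar 415 [ 0.3892 -0.069 ] [0.06 0.06] 88.8 z [0.089 0.094 0.098]
mug 402 [0.7619 0.0941] [0.106 0.081] 67.5 z [0.054 0.078 0.093]
```

View pics/crop.png

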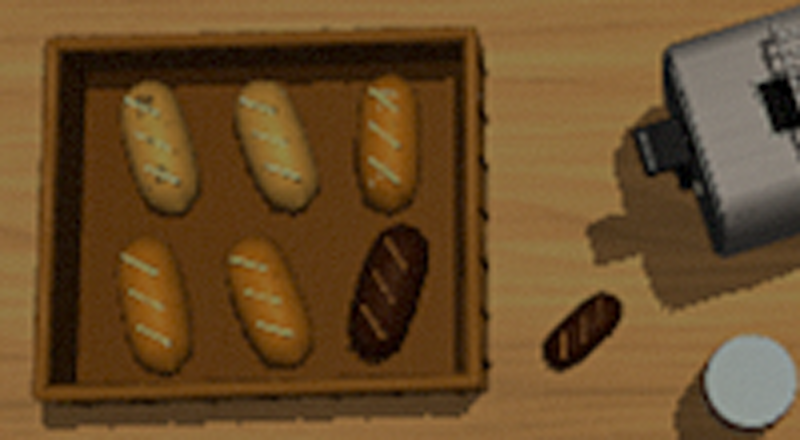

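The crop shows a dark roll with three tan slashes at about (388,292) in the crop. It measures 47 x 100 mm, so it is the middle size; the loaf is 135 mm and the small one 68 mm. It lies at (0.464, 0.190) with its long axis at -17.5°.

Call:
carry_out(
  commands=[
    [0.7,0,0,0,0,0,-0.65],
    [0.7,-0.6,-0.6,0,0,0,-0.65],
    [0.7,-0.8,-0.8,0,0,0,0],
    [0.7,-0.8,-0.8,0,0,0,0],
    [0.7,-0.8,-0.8,0,0,0,0],
    [0.7,-0.8,-0.8,0,0,0,0],
    [0.7,-0.8,-0.8,0,0,0,0],
    [0.7,-0.8,-0.8,0,0,0,0],
  ],
  squeeze=12,
)

```text
clock: 0.9
position: [0.351, 0.3953, 0.2264]
ee_rot: [-0.479, -3.105, 0.001]
force: [0.5, -0.4, -0.1]
width: 0.698
gripper_force: 0.0
```

Call:
carry_out(
  commands=[
    [0.7,-0.8,-0.8,0,0,0,0],
    [0.7,-0.8,-0.8,0,0,0,0],
    [0.7,-0.8,-0.8,0,0,0,0],
    [0.7,-0.8,-0.8,0,0,0,0],
    [0.7,-0.8,-0.8,0,0,0,0],
    [0.7,-0.8,-0.8,0,0,0,0],
    [0.7,0,0,0,0,0,0],
    [0.7,0,0,0,0,0,0],
  ],
)

```text
clock: 1.7
position: [0.429, 0.2456, 0.2266]
ee_rot: [-0.481, -3.104, 0.0]
force: [-0.3, -0.0, -0.1]
width: 0.697
gripper_force: 0.0
```

```bash
cat >> h.py <<'E'
from scipy.spatial.transform import Rotation as Ro
def delta(p,yaw_y,s=None):
    """rows-units from present pose to p with tool down, tool y at yaw_y deg"""
    s=s or arm.observe(); a=np.radians(yaw_y); y=np.array([np.cos(a),np.sin(a),0]); z=np.array([0,0,-1.])
    Rt=np.column_stack([np.cross(y,z),y,z]); R0=Ro.from_rotvec(s["ee_rot"]).as_matrix()
    print("pos",s["position"].round(4),"yaw",np.degrees(np.arctan2(R0[1,1],R0[0,1])).round(2),"t",s["clock"],"F",s["force"].round(1),"w",round(s["width"],3),"gf",s["gripper_force"])
    print("turn/0.1 (tool)",(Ro.from_matrix(R0.T@Rt).as_rotvec()/.1).round(2),"shift/0.025 in TARGET axes",(Rt.T@(np.array(p)-s["position"])/.025).round(2),"now axes",(R0.T@(np.array(p)-s["position"])/.025).round(2))
def wcloud():
    s=arm.observe(); im=arm.get_image("wrist"); T=np.eye(4); T[:3,:3]=Ro.from_rotvec(s["ee_rot"]).as_matrix(); T[:3,3]=s["position"]
    return s,im,cloud(im,T@im["tool_from_camera"])
E
python3 - <<'E'
from h import *
s,im,P=wcloud(); px=im["pixels"].astype(int); z=P[...,2]
cv2.imwrite("pics/w1.png",im["pixels"][...,::-1])
m=(np.hypot(P[...,0]-.4637,P[...,1]-.19)<.057)&(z>.018)&(z<.055)
m=m&(px[...,0]<80)
Q=P[m][:,:2].astype(np.float32); print(len(Q),cv2.minAreaRect(Q),np.percentile(z[m],98))
m=(z>.06)&(z<.085)&(P[...,1]<.16); print("rim y",np.percentile(P[m][:,1],[2,50,98]) if m.any() else 0, "z",np.percentile(z[m],98) if m.any() else 0)
delta([.464,.190,.012],72.5,s)
E
```

```text
2038 ((0.46423467993736267, 0.19075597822666168), (0.043628204613924026, 0.09662888944149017), 73.80078887939453) 0.04107164444147673
rim y [0.11921093 0.12780924 0.15707236] z 0.07213875644499211
pos [0.429  0.2456 0.2266] yaw 72.39 t 1.7 F [-0.3 -0.  -0.1] w 0.697 gf 0.0
turn/0.1 (tool) [-0.   -0.   -0.02] shift/0.025 in TARGET axes [-2.   -1.7   8.58] now axes [-2.01 -1.69  8.58]
```

View pics/w1.png

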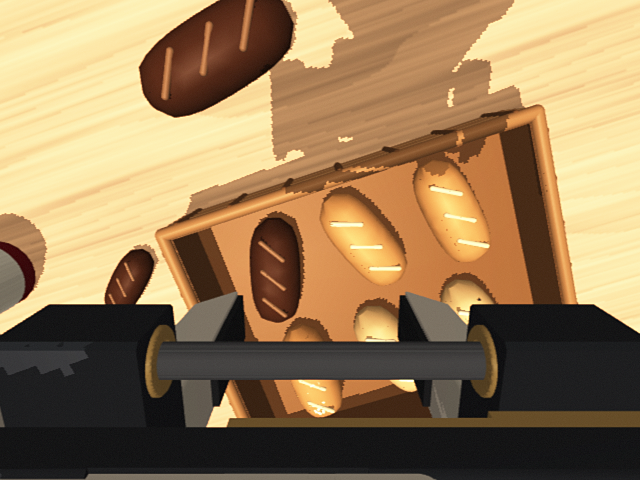

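The wrist view shows the brown roll at (276,268), its gaps to the right wall and neighbours clear. Its position agrees with the top camera to within 1 mm. Reaching now.

Call:
carry_out(
  commands=[
    [0.7,-0.7,-0.6,0,0,0,0],
    [0.7,-0.7,-0.6,0,0,0,0],
    [0.7,-0.6,-0.5,0,0,0,0],
    [0.7,0,0,1,0,0,0],
    [0.7,0,0,1,0,0,0],
    [0.7,0,0,1,0,0,0],
    [0.7,0,0,1,0,0,0],
    [0.7,0,0,0,0,0,0],
  ],
)

```text
clock: 2.55
position: [0.4614, 0.1908, 0.124]
ee_rot: [-0.475, -3.101, 0.005]
force: [-0.9, -0.1, 0.8]
width: 0.701
gripper_force: 0.0
```

```bash
python3 - <<'E'
from h import *
delta([.464,.1905,.011],73,arm.observe())
E
```

```text
pos [0.4614 0.1908 0.124 ] yaw 72.6 t 2.55 F [-0.9 -0.1  0.8] w 0.701 gf 0.0
turn/0.1 (tool) [-0.04 -0.04 -0.07] shift/0.025 in TARGET axes [-0.1   0.02  4.52] now axes [-0.12  0.03  4.52]
```

Call:
carry_out(
  commands=[
    [0.7,-0.1,0,0.7,0,0,0],
    [0.7,0,0,0.7,0,0,0],
    [0.7,0,0,0.7,0,0,0],
    [0.7,0,0,0.7,0,0,0],
    [0.7,0,0,0.6,0,0,0],
    [0.7,0,0,0.5,0,0,0],
    [0.7,0,0,0.4,0,0,0],
    [0.7,0,0,0,0,0,0],
  ],
)

```text
clock: 3.35
position: [0.4658, 0.1899, 0.0186]
ee_rot: [-0.478, -3.104, 0.001]
force: [0.2, 0.5, -0.2]
width: 0.703
gripper_force: 0.0
```

```bash
python3 - <<'E'
from h import *
delta([.464,.1905,.011],73,arm.observe())
E
```

```text
pos [0.4658 0.1899 0.0186] yaw 72.5 t 3.35 F [ 0.2  0.5 -0.2] w 0.703 gf 0.0
turn/0.1 (tool) [-0.01 -0.01 -0.09] shift/0.025 in TARGET axes [0.07 0.   0.3 ] now axes [0.07 0.   0.3 ]
```

Call:
carry_out(
  commands=[
    [0.7,0,0,0.25,0,0,0],
    [0.7,0,0,0,0,0,0],
    [0.4,0,0,0,0,0,0],
    [0.3,0,0,0,0,0,0],
    [0.3,0,0,0,0,0,0],
    [0.3,0,0,0,0,0,0],
    [0.3,0,0,0,0,0,0],
    [0.3,0,0,0,0,0,0],
  ],
  squeeze=12,
)

```text
clock: 4.15
position: [0.4664, 0.1898, 0.0132]
ee_rot: [0.479, 3.105, 0.0]
force: [-0.6, -0.8, 4.8]
width: 0.478
gripper_force: 12.0
```

Call:
carry_out(
  commands=[
    [0.3,0,0,-0.2,0,0,0],
    [0.3,0,0,-0.5,0,0,0],
    [0.3,0,0,-0.8,0,0,0],
    [0.3,0,0,-0.8,0,0,0],
    [0.3,0,0,-0.8,0,0,0],
    [0.3,0,0,-0.8,0,0,0],
    [0.3,0,0,-0.8,0,0,0],
    [0.3,0,0,-0.8,0,0,0],
  ],
  squeeze=15,
)

```text
clock: 4.95
position: [0.4661, 0.1895, 0.1522]
ee_rot: [0.479, 3.105, 0.001]
force: [0.8, 0.4, -0.9]
width: 0.479
gripper_force: 15.0
```

Call:
carry_out(
  commands=[
    [0.3,0,0,-0.9,0,0,0],
    [0.3,0,0,-0.9,0,0,0],
    [0.3,0,0,-0.9,0,0,0],
    [0.3,0,0,-0.9,0,0,0],
    [0.3,0,0,-0.9,0,0,0],
    [0.3,0,0,-0.9,0,0,0],
    [0.3,0,0,-0.4,0,0,0],
    [0.3,0,0,0,0,0,0],
  ],
)

```text
clock: 5.75
position: [0.4667, 0.1898, 0.297]
ee_rot: [0.478, 3.103, 0.003]
force: [1.1, -0.2, -1.1]
width: 0.479
gripper_force: 15.0
```

```bash
python3 - <<'E'
from h import *
s,im,P=wcloud(); px=im["pixels"]
cv2.imwrite("pics/w2.png",px[...,::-1])
t=dict(np.load("top.npz")); T=cloud(t); z=T[...,2]
V,U=np.mgrid[:480,:640]; b=(U>285)&(U<485)&(V>150)&(V<275)
# toaster yaw + end-face check: top plane in toaster axes
a=np.radians(17.); ex=np.array([np.cos(a),np.sin(a)]); ey=np.array([-np.sin(a),np.cos(a)]); O=np.array([.601,-.223])
for n,lo,hi in (("rack",.2,.22),("top",.172,.186),("lever",.155,.172)):
    Q=T[b&(z>lo)&(z<hi)][:,:2]-O; q=np.column_stack([Q@ex,Q@ey])
    if n=="lever": q=q[q[:,1]>.203]; 
    print(n,len(q),np.percentile(q[:,0],[1,50,99]).round(3),np.percentile(q[:,1],[1,50,99]).round(3))
delta([.601,-.223,.25],17,s)
E
```

```text
rack 1200 [-0.039  0.001  0.04 ] [-0.131  0.002  0.132]
top 4922 [-0.057 -0.003  0.056] [-0.194  0.008  0.197]
lever 161 [-0.014  0.002  0.019] [0.204 0.221 0.237]
pos [0.4667 0.1898 0.297 ] yaw 72.47 t 5.75 F [ 1.1 -0.2 -1.1] w 0.479 gf 14.990215050056577
turn/0.1 (tool) [0.03 0.01 9.68] shift/0.025 in TARGET axes [-17.36   0.31   1.88] now axes [-10.09 -14.13   1.87]
```

View pics/w2.png

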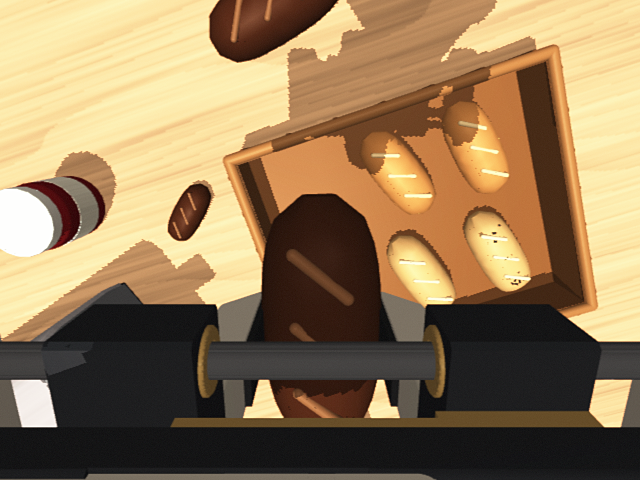

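The wrist view shows the brown roll held level between the pads at (320,290), with the other rolls still in the basket. Toaster frame check: rack ±40 x ±131 mm and lever at y = 0.22 all match their specs. Next I turn and carry.

Call:
carry_out(
  commands=[
    [0.3,0,0,0,0,0,0.5],
    [0.3,0,0,0,0,0,0.8],
    [0.3,0,0,0,0,0,0.8],
    [0.3,0,0,0,0,0,0.8],
    [0.3,0,0,0,0,0,0.8],
    [0.3,0,0,0,0,0,0.8],
    [0.3,0,0,0,0,0,0.8],
    [0.3,0,0,0,0,0,0.8],
  ],
)

```text
clock: 6.6
position: [0.4655, 0.1893, 0.2939]
ee_rot: [-1.393, -2.814, 0.004]
force: [0.0, 0.7, -0.1]
width: 0.474
gripper_force: 15.0
```

Call:
carry_out(
  commands=[
    [0.3,0,0,0,0,0,0.8],
    [0.3,0,0,0,0,0,0.8],
    [0.3,0,0,0,0,0,0.8],
    [0.3,0,0,0,0,0,0.8],
    [0.3,0,0,0,0,0,0.4],
    [0.3,-0.4,0,0,0,0,0],
    [0.3,-0.8,0,0,0,0,0],
    [0.3,-0.8,0,0,0,0,0],
  ],
)

```text
clock: 7.4
position: [0.4805, 0.1406, 0.2945]
ee_rot: [-1.868, -2.525, 0.003]
force: [0.9, -0.5, -0.7]
width: 0.48
gripper_force: 15.0
```

Call:
carry_out(
  commands=[
    [0.3,-0.8,0,0,0,0,0],
    [0.3,-0.8,0,0,0,0,0],
    [0.3,-0.8,0,0,0,0,0],
    [0.3,-0.8,0,0,0,0,0],
    [0.3,-0.8,0,0,0,0,0],
    [0.3,-0.8,0,0,0,0,0],
    [0.3,-0.8,0,0,0,0,0],
    [0.3,-0.8,0,0,0,0,0],
  ],
)

```text
clock: 8.2
position: [0.5269, -0.013, 0.2946]
ee_rot: [-1.869, -2.524, 0.002]
force: [-0.1, 0.3, -0.9]
width: 0.475
gripper_force: 15.0
```

```bash
python3 - <<'E'
from h import *
delta([.601,-.223,.25],17,arm.observe())
E
```

```text
pos [ 0.5269 -0.013   0.2946] yaw 16.95 t 8.2 F [-0.1  0.3 -0.9] w 0.475 gf 14.990931926295161
turn/0.1 (tool) [-0.01  0.   -0.01] shift/0.025 in TARGET axes [-8.9   0.38  1.79] now axes [-8.9   0.39  1.79]
```

Call:
carry_out(
  commands=[
    [0.3,-0.9,0.1,0,0,0,0],
    [0.3,-0.9,0.1,0,0,0,0],
    [0.3,-0.9,0.1,0,0,0,0],
    [0.3,-0.9,0.1,0,0,0,0],
    [0.3,-0.9,0,0,0,0,0],
    [0.3,-0.9,0,0,0,0,0],
    [0.3,-0.9,0,0,0,0,0],
    [0.3,-0.9,0,0,0,0,0],
  ],
)

```text
clock: 9.0
position: [0.5885, -0.1823, 0.2944]
ee_rot: [-1.869, -2.523, 0.002]
force: [0.3, -1.0, -0.9]
width: 0.477
gripper_force: 15.0
```

Call:
carry_out(
  commands=[
    [0.3,-0.9,0,0,0,0,0],
    [0.3,-0.2,0,0,0,0,0],
    [0.3,0,0,0.4,0,0,0],
    [0.3,0,0,0.5,0,0,0],
    [0.3,0,0,0.5,0,0,0],
    [0.3,0,0,0.4,0,0,0],
    [0.3,0,0,0,0,0,0],
    [0.3,0,0,0,0,0,0],
  ],
)

```text
clock: 9.8
position: [0.5971, -0.2065, 0.2503]
ee_rot: [-1.87, -2.524, 0.0]
force: [0.1, -0.9, -1.2]
width: 0.477
gripper_force: 15.0
```

```bash
python3 - <<'E'
from h import *
delta([.601,-.223,.217],17,arm.observe())
im=arm.get_image("side"); cv2.imwrite("pics/s2.png",im["pixels"][180:480,200:600,::-1])
E
```

```text
pos [ 0.5971 -0.2065  0.2503] yaw 16.93 t 9.8 F [ 0.1 -0.9 -1.2] w 0.477 gf 14.990174090489745
turn/0.1 (tool) [-0.   -0.   -0.01] shift/0.025 in TARGET axes [-0.68 -0.05  1.33] now axes [-0.68 -0.04  1.33]
```

View pics/s2.png

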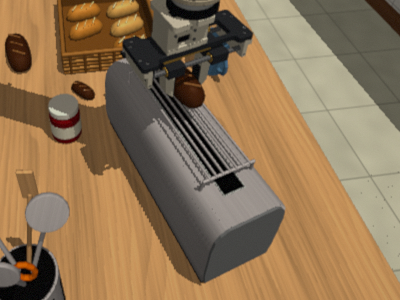

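The side view shows the roll held lengthways above the rack at crop pixel (190,90). I lower it gently.

Call:
carry_out(
  commands=[
    [0.3,-0.4,0,0,0,0,0],
    [0.3,-0.25,0,0,0,0,0],
    [0.3,0,0,0.3,0,0,0],
    [0.3,0,0,0.3,0,0,0],
    [0.3,0,0,0.3,0,0,0],
    [0.3,0,0,0.2,0,0,0],
    [0.3,0,0,0.1,0,0,0],
    [0.3,0,0,0,0,0,0],
  ],
)

```text
clock: 10.65
position: [0.6017, -0.2221, 0.22]
ee_rot: [-1.87, -2.523, 0.0]
force: [-0.0, 0.0, 0.3]
width: 0.475
gripper_force: 15.0
```

Call:
carry_out(
  commands=[
    [0.3,0,0,0.06,0,0,0],
    [0.3,0,0,0,0,0,0],
    [0.3,0,0,0,0,0,0],
  ],
)

```text
clock: 10.95
position: [0.602, -0.2224, 0.2192]
ee_rot: [1.871, 2.523, 0.0]
force: [-0.1, 0.4, -1.0]
width: 0.477
gripper_force: 15.0
```

Call:
carry_out(
  commands=[
    [0.3,0,0,0.05,0,0,0],
    [0.3,0,0,0.05,0,0,0],
    [0.3,0,0,0,0,0,0],
    [0.3,0,0,0,0,0,0],
  ],
)

```text
clock: 11.35
position: [0.6021, -0.2227, 0.2172]
ee_rot: [1.87, 2.523, 0.001]
force: [-2.1, -0.4, 5.2]
width: 0.477
gripper_force: 15.0
```

Call:
carry_out(
  commands=[
    [0.3,0,0,0.05,0,0,0],
    [0.3,0,0,0,0,0,0],
    [0.3,0,0,0,0,0,0],
  ],
)

```text
clock: 11.65
position: [0.6025, -0.2229, 0.2167]
ee_rot: [1.87, 2.522, 0.002]
force: [-1.7, -0.2, 10.0]
width: 0.476
gripper_force: 15.0
```

Contact at the expected height. I ease off, release, and back up.

Call:
carry_out(
  commands=[
    [0.3,0,0,-0.05,0,0,0],
    [0.3,0,0,0,0,0,0],
    [0.55,0,0,0,0,0,0],
    [0.65,0,0,0,0,0,0],
    [0.75,0,0,0,0,0,0],
    [0.75,0,0,0,0,0,0],
    [0.75,0,0,0,0,0,0],
    [0.75,0,0,-0.3,0,0,0],
  ],
)

```text
clock: 12.45
position: [0.6013, -0.2221, 0.2232]
ee_rot: [-1.87, -2.522, 0.001]
force: [-0.5, -0.3, 0.5]
width: 0.748
gripper_force: 0.0
```

Call:
carry_out(
  commands=[
    [0.75,0,0,-0.5,0,0,0],
    [0.75,0,0,-0.8,0,0,0],
    [0.75,0,0,-0.8,0,0,0],
    [0.75,0,0,-0.8,0,0,0],
    [0.75,0,0,-0.8,0,0,0],
    [0.75,0,0,0,0,0,0],
  ],
)

```text
clock: 13.05
position: [0.6031, -0.2233, 0.3206]
ee_rot: [1.868, 2.519, 0.003]
force: [0.1, 0.5, 0.9]
width: 0.75
gripper_force: 0.0
```

```bash
python3 - <<'E'
from h import *
s,im,P=wcloud(); px=im["pixels"].astype(int); cv2.imwrite("pics/w3.png",px[...,::-1])
a=np.radians(17.); ex=np.array([np.cos(a),np.sin(a)]); ey=np.array([-np.sin(a),np.cos(a)]); O=np.array([.601,-.223])
Q=P[...,:2]-O; z=P[...,2]; m=(z>.222)&(z<.258)&(abs(Q@ex)<.06)&(abs(Q@ey)<.12)&(np.arange(480)[:,None]<300)
q=np.column_stack([(Q@ex)[m],(Q@ey)[m]]).astype(np.float32); print(len(q)); 
if len(q)>20: print(cv2.minAreaRect(q),np.percentile(z[m],[2,98]))
L=O+.226*ey; print(L); delta([*L,.27],17,s)
E
```

```text
8690
((0.0015348438173532486, 0.009709373116493225), (0.04561195150017738, 0.08309090882539749), 0.9582527875900269) [0.22878086 0.24918476]
[ 0.53492399 -0.00687513]
pos [ 0.6031 -0.2233  0.3206] yaw 16.88 t 13.05 F [0.1 0.5 0.9] w 0.75 gf 0.0
turn/0.1 (tool) [ 0.05  0.03 -0.02] shift/0.025 in TARGET axes [ 9.08 -0.08  2.03] now axes [ 9.08 -0.11  1.99][ WARN:0@0.907] global loadsave.cpp:1063 imwrite_ Unsupported depth image for selected encoder is fallbacked to CV_8U.
```

View pics/w3.png

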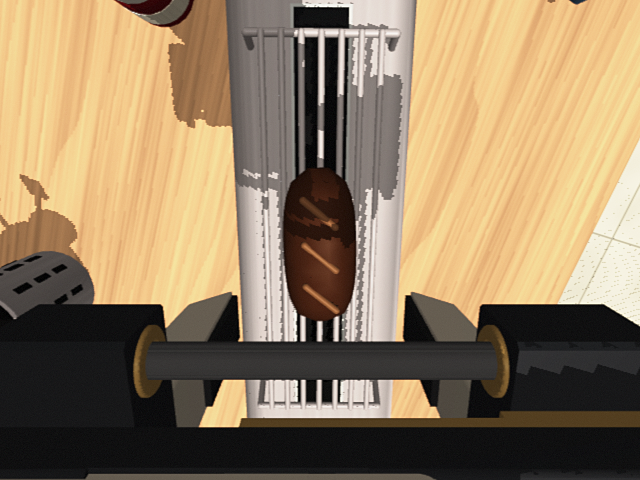

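The brown roll lies centred on the rack at (320,245), dome up and lengthways. Its top is at 0.249 m, against about 0.248 expected. Now the lever, with fingers shut.

Call:
carry_out(
  commands=[
    [0.4,0.8,0,0,0,0,0],
    [0.2,1,0,0,0,0,0],
    [0,1,0,0,0,0,0],
    [0,1,0,0,0,0,0],
    [0,1,0,0,0,0,0],
    [0,1,0,0,0,0,0],
    [0,1,0,0,0,0,0],
    [0,1,0,0,0,0,0],
  ],
)

```text
clock: 13.9
position: [0.5444, -0.0348, 0.316]
ee_rot: [-1.87, -2.523, 0.001]
force: [-0.1, -0.1, -0.2]
width: 0.104
gripper_force: 0.0
```

Call:
carry_out(
  commands=[
    [0,1,0,0,0,0,0],
    [0,0.3,0,0,0,0,0],
    [0,0,0,0.8,0,0,0],
    [0,0,0,0.8,0,0,0],
    [0,0,0,0.8,0,0,0],
    [0,0,0,0.8,0,0,0],
    [0,0,0,0,0,0,0],
    [0,0,0,0,0,0,0],
  ],
)

```text
clock: 14.7
position: [0.5358, -0.0055, 0.2367]
ee_rot: [-1.872, -2.523, 0.001]
force: [0.3, 0.2, -0.3]
width: 0.005
gripper_force: 0.0
```

```bash
python3 - <<'E'
from h import *
delta([.535,-.007,.17],17)
im=arm.get_image("side"); cv2.imwrite("pics/s3.png",cv2.resize(im["pixels"][150:350,200:460,::-1],None,fx=3,fy=3))
E
```

```text
pos [ 0.5358 -0.0055  0.2367] yaw 16.85 t 14.7 F [ 0.3  0.2 -0.3] w 0.005 gf 0.0
turn/0.1 (tool) [-0.01  0.   -0.03] shift/0.025 in TARGET axes [-0.05 -0.05  2.67] now axes [-0.05 -0.05  2.67]
```

View pics/s3.png

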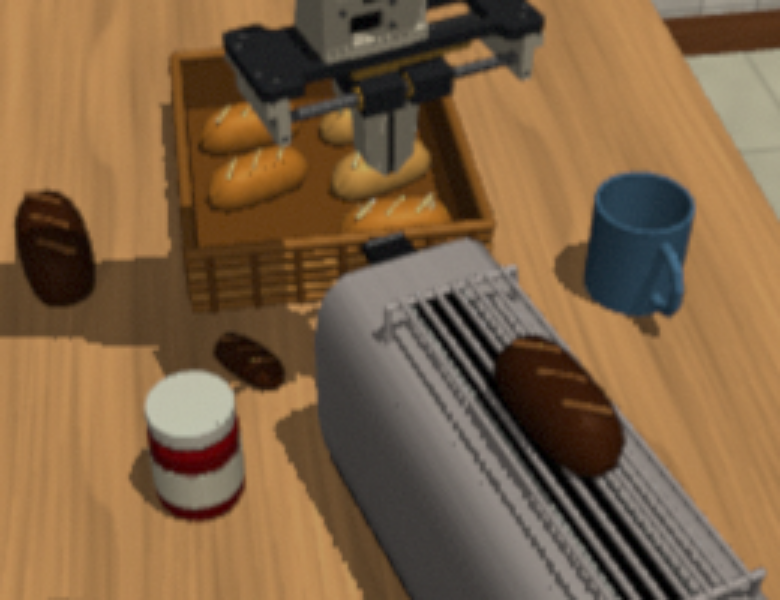

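The side view shows the shut fingers at (385,165) above the lever tab at (388,248), and the roll on the rack at (560,405). Pressing down.

Call:
carry_out(
  commands=[
    [0,0,0,0.7,0,0,0],
    [0,0,0,0.7,0,0,0],
    [0,0,0,0.6,0,0,0],
    [0,0,0,0.5,0,0,0],
    [0,0,0,0.3,0,0,0],
    [0,0,0,0.3,0,0,0],
    [0,0,0,0.3,0,0,0],
    [0,0,0,0,0,0,0],
  ],
)

```text
clock: 15.55
position: [0.5358, -0.0048, 0.151]
ee_rot: [-1.871, -2.524, 0.0]
force: [-2.1, 0.2, 2.4]
width: 0.007
gripper_force: 0.8
```

Call:
carry_out(
  commands=[
    [0,0,0,0.3,0,0,0],
    [0,0,0,0.3,0,0,0],
    [0,0,0,0.3,0,0,0],
    [0,0,0,0,0,0,0],
    [0,0,0,0,0,0,0],
  ],
)

```text
clock: 16.05
position: [0.5356, -0.0047, 0.1287]
ee_rot: [-1.871, -2.523, 0.001]
force: [-0.0, -0.0, -0.2]
width: 0.005
gripper_force: 0.0
```

Call:
carry_out(
  commands=[
    [0,0,0,0.1,0,0,0],
    [0,0,0,0.1,0,0,0],
    [0,0,0,0,0,0,0],
    [0,0,0,0,0,0,0],
  ],
)

```text
clock: 16.45
position: [0.5363, -0.0045, 0.1258]
ee_rot: [1.871, 2.523, 0.003]
force: [-7.3, 0.2, 21.2]
width: 0.005
gripper_force: 10.8
```

Call:
carry_out(
  commands=[
    [0,0,0,0.08,0,0,0],
    [0,0,0,0,0,0,0],
    [0,0,0,0,0,0,0],
  ],
)

```text
clock: 16.75
position: [0.5364, -0.0043, 0.1252]
ee_rot: [1.871, 2.523, 0.005]
force: [-11.8, 0.8, 40.4]
width: 0.005
gripper_force: 20.0
```

At the end stop. I back up and check.

Call:
carry_out(
  commands=[
    [0,0,0,-0.2,0,0,0],
    [0,0,0,-0.5,0,0,0],
    [0,0,0,-0.8,0,0,0],
    [0,0,0,-0.8,0,0,0],
    [0,0,0,-0.8,0,0,0],
    [0,0,0,-0.8,0,0,0],
    [0,0,0,-0.8,0,0,0],
    [0,0,0,-0.8,0,0,0],
  ],
)

```text
clock: 17.55
position: [0.5356, -0.0048, 0.2607]
ee_rot: [1.871, 2.524, 0.0]
force: [0.0, -0.1, -0.4]
width: 0.007
gripper_force: 0.0
```

Call:
carry_out(
  commands=[
    [0,0.5,0,-0.8,0,0,0],
    [0,0.8,0,-0.5,0,0,0],
    [0,0.8,0,0,0,0,0],
    [0,0.8,0,0,0,0,0],
    [0,0.8,0,0,0,0,0],
    [0,0.8,0,0,0,0,0],
    [0,0.5,0,0,0,0,0],
    [0,0,0,0,0,0,0],
  ],
)

```text
clock: 18.35
position: [0.499, 0.1166, 0.2921]
ee_rot: [-1.867, -2.526, -0.001]
force: [-0.3, 0.1, -0.6]
width: 0.006
gripper_force: 0.0
```

```bash
python3 - <<'E'
from h import *
s=arm.observe(); print(s["position"],s["force"])
t=arm.get_image("top"); T=cloud(t); z=T[...,2]
w,im,P=wcloud()
a=np.radians(17.); ex=np.array([np.cos(a),np.sin(a)]); ey=np.array([-np.sin(a),np.cos(a)]); O=np.array([.601,-.223])
for n,C in(("top",T),("wrist",P)):
    Q=C[...,:2]-O; x=Q@ex; y=Q@ey; m=(abs(x)<.012)&(y>.215)&(y<.235)&(C[...,2]<.3)
    print(n,"lever z",m.sum(),np.percentile(C[...,2][m],[5,50,95]) if m.any() else 0)
    m=(abs(x)<.04)&(abs(y)<.1)&(C[...,2]>.222)&(C[...,2]<.26); q=np.column_stack([x[m],y[m]]).astype(np.float32)
    if len(q)>20: print("roll",len(q),cv2.minAreaRect(q),np.percentile(C[...,2][m],98))
side=arm.get_image("side")["pixels"][150:350,200:460]
cv2.imwrite("pics/f.png",cv2.resize(side[...,::-1],None,fx=3,fy=3))
E
```

```text
[0.49900356 0.11657956 0.29213618] [-0.3092934   0.06320003 -0.59366783]
top lever z 102 [-0.0043083   0.1243386   0.12899917]
roll 616 ((0.0003932993859052658, 0.002269044518470764), (0.09919586777687073, 0.04633139446377754), 88.14090728759766) 0.24972139581340919
wrist lever z 31 [-0.00093668  0.00048518  0.00170582]
```

View pics/f.png

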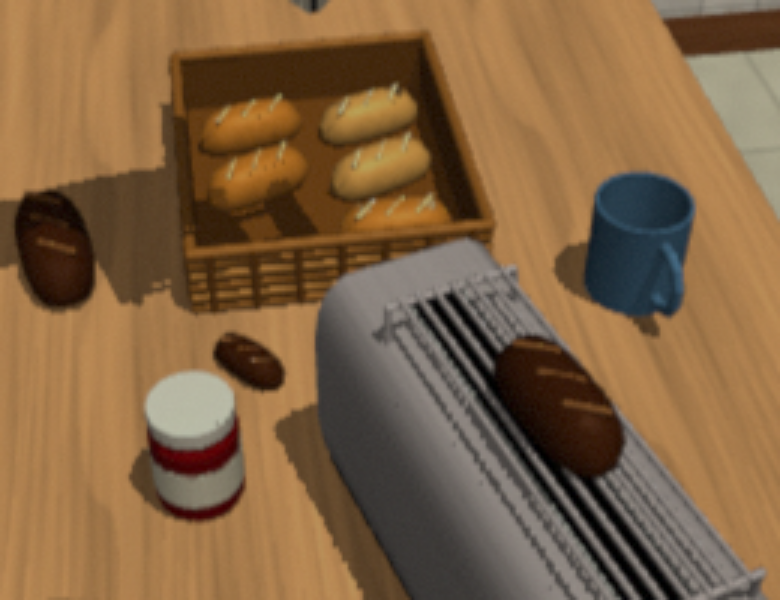

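The lever stayed down (top face at 0.125 m, and it no longer shows above the toaster at (388,248)). The roll is centred on the rack at (560,405), five rolls are still in the basket, and the jar and mug have not moved. Handing in.

```bash
python3 -c "
from cell import arm
print(arm.sign_off())"
```

```text
the job is handed in; nothing more can be done
None
```

The middle-sized brown roll lies dome up and lengthways on the middle of the warming rack, the lever is caught down, and the job was handed in at about 18.5 s; no verdict came back.

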